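# Release the tape roll from its gravity dispenser

### The arm

A 6-joint arm with a two-finger parallel gripper is mounted at the origin on a cart in front of the work surface, level with it; the furniture and walls round the work are solid. World frame = base frame: x ahead of the robot, y to its left, z up, the work surface at z = 0. Lengths are in m, angles in rad, forces in N, time in s.
With the tool pointing down it reaches from about 0.4 to 0.825 m from the base axis. Payload 7 kg.
Tool frame: the origin (TCP) lies between the finger pads; the fingertips stand 19 mm ahead of it and the grasp point (between the pads) is the TCP (arm.finger_overhang is the x of the fingertips in the tool frame, in m); x points along the fingers, z is the direction in which the jaws open and shut, and the axes are right-handed (so a half turn about x gives the same grasp; the last joint's range is limited). The gripper opens to 88 mm and grips with 3 to 60 N. Pads are 19 mm wide; open, the fingers measure 130 mm over their backs; the gripper's body (78 mm by 193 mm) begins 47 mm behind the grasp point.
Start: joints at [-0.955, 0.359, 0.012, 0, -1.224, -0.288], TCP at [0.217, -0.639, 0.246] pointing down, gripper open.
Joint ranges: [-3.07, 3.07], [-1.43, 2.12], [-1.02, 1.25], [-3.03, 1.67], [-3.05, -0], [-3.03, 3.03]. Speed limits (rad/s): [2.39, 2.39, 3.01, 3.14, 3.14, 3.14].

### API

Orientations are given as a unit quaternion [w, x, y, z].
In Python, from rig import arm gives the robot as it stands.
- The arm moves only by the shell command python3 -m crank 'ROWS' [OPENING]. ROWS is a JSON object of lists of equal length, an entry for each row: "dp": the shift along the tool's x, y, z in m, a list of three; "roll": the turn about the tool's x in degrees. In form: {"dp": [[x, y, z], ...], "roll": [roll, ...]}. A call has 1 to 5 rows; each row shifts and turns the pose as measured when the row begins, along the tool's axes as they then stand; what a row does not reach is not made up. A row lasts 1/10 s, in which the tool goes at most 50 mm and 8.59 degrees, less where a joint would pass 70% of its speed; a pose out of reach is approached as far as the arm can. A call with a gripper value outside its range is refused whole. OPENING is the closure, from 0 (fully open) to 1 (shut), set as the call begins (- or left out, the last holds). The fingers move at their own pace and stop on an object; the grip force is fixed at half the most. Time passes only in rows, so rows that do not move let the fingers close. It gives the time, the measured TCP pose, the force and the opening at its end, in the units of the state.
- arm.get_state(): the state, without advancing time (a new reading comes with each control period).
- arm.snapshot(name): name is "side" or "top" or "wrist"; returns a dict with "image" (384x512x3 uint8, blue, green, red), "fx", "fy", "cx", "cy" (pixels), "position" and "attitude" of the camera in the world. Camera axes: x right, y up, looking along -z (the intrinsics and any distortion apply to the point x, -y, -z); pixel columns grow to the right and rows downward; lengths in m; the calibration is good to about 2 mm. A picture is of the moment at which its call begins. There is no depth.
- arm.close_job(): hands the job in, once; it reports no verdict.
The state is a dict: "t": time; "joints": joint angles; "joint_velocities": joint speeds; "tau": joint torques, N m; "tcp_pos": TCP position; "tool_rot": TCP orientation; "force": force on the tool from outside, world axes, zero at the start; "moment": the same for the moment, N m; "finger_gap": finger opening in m.
Only numpy, scipy, OpenCV 4.12 (cv2) and the standard library are available. Lean on these libraries where they do the work, as an engineer would, in place of code of your own. Each camera call takes 0.05 s, during which the arm holds its last target. There are 200 camera calls.

### The job

Two small gravity dispensers stand on the table, each with a rocking lever across its chute; one holds a roll of paper tape, the other a glass vial. With the fingertips, press the paddle of the tape dispenser's lever all the way down so that its other end lifts the gate, keep it down until the roll has rolled down to the end stop, then let go so that the gate drops shut behind it. Do not touch the roll, the vial or either gate, keep the vial's gate shut, and leave the things lying around where they are.

Things in the scene. Friction and masses are not known exactly. Their poses are not given: they have to be found in the camera images.
- tape_dispenser: one-lane gravity dispenser, aluminium chute on a grey base, fixed to the table, holding the tape roll. Origin: on the table, under the middle of the chute at the gate; x uphill along the chute (roughly away from the robot), y across, z up. Open chute, 31 mm wide inside, walls 36 mm, floor 35 mm up at the gate, sloping 10 deg from x = +123 mm down to an end stop at x = -131 mm (57 mm high).
- vial_dispenser: one-lane gravity dispenser, aluminium chute on a grey base, fixed to the table, holding the glass vial. Origin: on the table, under the middle of the chute at the gate; x uphill along the chute (roughly away from the robot), y across, z up. Open chute, 44 mm wide inside, walls 22 mm, floor 35 mm up at the gate, sloping 10 deg from x = +123 mm down to an end stop at x = -131 mm (57 mm high).
- tape_pivot (a point): pivot of the tape dispenser's rocking lever, on a post 122 mm high: 75 mm to -y of the chute's middle, 110 mm above the table, axis along the chute. The lever lies across the chute: gate at its +y end, over the chute; paddle at its -y end. The vial dispenser is built alike; either may stand on the left.
- tape_paddle (a point): paddle of the tape lever, black rubber on steel, 28 mm along x by 34 mm, 7 mm thick in all; the point is the centre of its top face. At rest 66 mm to -y of the pivot, 134 mm above the table, sloping 0.3 rad, outer edge higher; fully pressed 89 mm above the table, sloping 0.35 rad outward. The stroke is 45 mm, straight down within 6 mm; free above.
- vial_paddle (a point): the same paddle on the vial dispenser's lever, to be left alone.
- tape_lever (a joint): angle of the tape lever, rad: 0 = gate shut (rest), grows as the paddle is pressed, 0.65 = end stop. The gate clears the roll above about 0.55. A spring brings it back to 0; the push at the paddle is about 2 N at first and 4.5 N at the end.
- vial_lever (a joint): angle of the vial lever, rad, 0 = gate shut; must stay shut.
- tape_roll_centre (a point): centre of the loose roll of white paper tape, 58 mm across and 25 mm wide, standing on its rim in the chute and leaning on the gate (centre 31 mm uphill of the gate at the start). It rolls down in less than a second or two once the gate is up; against the end stop its centre is about 100 mm downhill (-x) of the gate.
- tape_tray (a point): point on the chute floor of the tape dispenser, 100 mm downhill of the gate, where the roll comes to rest; axes as the dispenser's.
- tape_gate (a point): steel tongue 18 mm wide, 4 mm thick, hanging 55 mm down from the tape lever over the middle of the chute; the point is the middle of its lower edge.
- vial_gate (a point): the same on the vial lever, hanging 69 mm down.
- glass_vial_centre (a point): centre of the loose glass vial, 21 mm in diameter and 40 mm long, lying across its chute against the gate; must stay there.
- timer: white wedge-shaped timer 38 x 72 x 52 mm, loose bystander; origin under its centre.
- plaster_box: small carton 36 x 91 x 52 mm, loose bystander; origin under its centre.
- gauze_pack: flat paper pack 58 x 59 x 12 mm, loose bystander; origin under its centre.
- marker: black-and-white marker pen 13 x 122 x 15 mm lying down, loose bystander; origin under its centre.
- tape_roll: the same roll of tape; origin at the middle of one of its flat sides, z along its axis.
Not all that is in view belongs to the job. Leave any black or orange look-alike of the tape_roll alone.

How it is judged:
By the outcome, as a careful person would: the job done as asked, in the order asked, and still so for the second after the job is handed in, with the robot touching nothing.
It also fails if it takes over 32 s, if anything falls off the work surface, if the arm or the gripper's body presses on something with over 40 N, if the wrist force passes 120 N, or if a joint passes its speed limit or range.

## Working session

There is one attempt and no reset: what is moved stays moved. The work goes in short steps, Python scripts to look and compute and a shell command to move; the robot and the scene stay as the last step left them, time stands still between calls to the robot, and variables do not carry over. Pictures are saved under pics/ and viewed, about 8 in all and at most 12, crops included, and the job is handed in when it is done.

```bash
mkdir -p pics
cat > h.py <<'E'
import cv2, numpy as np
from scipy.spatial.transform import Rotation as R
from rig import arm
def rot(q): q=np.array(q); return R.from_quat(np.r_[q[1:],q[0]]).as_matrix()
def snap(n,f):
    s=arm.snapshot(n); cv2.imwrite(f'pics/{f}.png',s['image']); return s
def ray(s,u,v):
    A=np.array(s['attitude']); M=rot(A) if A.size==4 else A.reshape(3,3)
    return np.array(s['position']), M@np.array([(u-s['cx'])/s['fx'],-(v-s['cy'])/s['fy'],-1])
def onz(s,u,v,z):
    o,d=ray(s,u,v); return o+d*(z-o[2])/d[2]
def proj(s,p):
    A=np.array(s['attitude']); M=rot(A) if A.size==4 else A.reshape(3,3)
    c=M.T@(np.array(p)-s['position']); return s['cx']-s['fx']*c[0]/c[2], s['cy']+s['fy']*c[1]/c[2]
E
python3 - <<'E'
from h import *
import pickle
d={}
for n in('top','side'):
    s=snap(n,n); d[n]=s; print({k:v for k,v in s.items() if k!='image'})
pickle.dump(d,open('s.pkl','wb'))
im=np.hstack([cv2.resize(d[n]['image'],None,fx=1,fy=1) for n in d])
print(arm.get_state())
E
```

```text
{'fx': 403.3863724742911, 'fy': 403.3863724742911, 'cx': 255.31062193658403, 'cy': 189.53482847810272, 'position': array([ 0.4029059 , -0.13681779,  1.03520745]), 'attitude': array([-0.70199238, -0.04769237,  0.06141598,  0.7079267 ])}
{'fx': 407.5502106399855, 'fy': 407.5502106399855, 'cx': 253.1908632295625, 'cy': 190.11075673798763, 'position': array([0.31695617, 0.6307435 , 0.64272547]), 'attitude': array([-0.14975298, -0.07788417,  0.47075108,  0.86596854])}
{'t': 0.1, 'joints': array([-9.54897044e-01,  3.59312650e-01,  1.11459316e-02, -3.33218448e-04,
       -1.22411932e+00, -2.88123854e-01]), 'joint_velocities': array([-0.00047649, -0.00127101,  0.00060156,  0.00191735,  0.00081574,
       -0.00080058]), 'tau': array([-5.59265245e-04, -5.84160304e+01,  2.93756837e+01,  7.01569989e+00,
        1.01481011e-02, -5.17498586e-05]), 'tcp_pos': array([ 0.2171677 , -0.6386639 ,  0.24471163]), 'tool_rot': array([ 0.41203222, -0.57439278,  0.41147816,  0.57531567]), 'force': array([ 0.55643858, -0.38262898,  0.4716116 ]), 'moment': array([0.01800699, 0.02083979, 0.03122509]), 'finger_gap': 0.08773099521547179}
```

View pics/top.png

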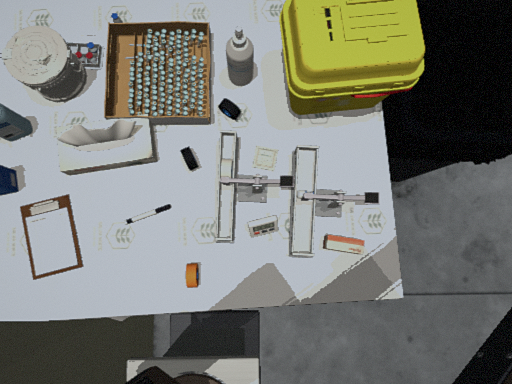

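View pics/side.png

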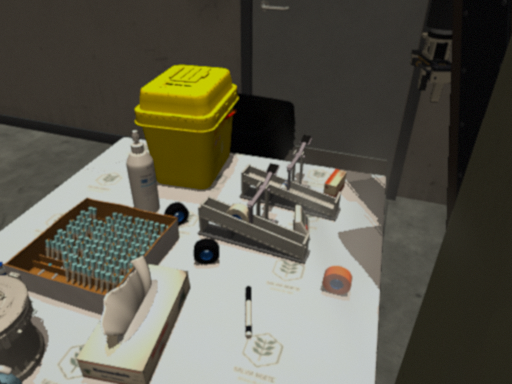

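Both pictures show two dispensers. In the top view the left one has its chute at (228,187) and paddle at (287,181). The right one has its chute at (304,200) and paddle at (372,198). The decoys are the black rolls at (230,108) and (190,158) and the orange roll at (193,274). I'll check which dispenser holds the tape in a close crop.

Run:
```python
from h import *
import pickle
d=pickle.load(open('s.pkl','rb'))
a=cv2.resize(d['top']['image'][120:265,205:390],None,fx=4,fy=4,interpolation=cv2.INTER_CUBIC)[:, :]
cv2.imwrite('pics/c1.png',a)
b=cv2.resize(d['side']['image'][130:260,190:350],None,fx=4.5,fy=4.5,interpolation=cv2.INTER_CUBIC)
cv2.imwrite('pics/c2.png',b)
s=d['top']
g=cv2.cvtColor(s['image'],cv2.COLOR_BGR2GRAY)
for (x0,x1,y0,y1) in((276,298,170,194),(360,384,186,210)):
    m=(g[y0:y1,x0:x1]<60).astype(np.uint8)
    n,l,st,c=cv2.connectedComponentsWithStats(m); 
    for k in range(1,n):
        if st[k,4]>15:
            u,v=c[k]+[x0,y0]; print(st[k],(u,v),onz(s,u,v,.134), proj(d['side'],onz(s,u,v,.134)))
for n,(u,v) in dict(Ltop=(228,133),Lbot=(226,241),Rtop=(306,148),Rbot=(302,254)).items(): print(n,onz(s,u,v,.07))
print(rot(arm.get_state()['tool_rot']))
```

```text
[  4   6  13  10 116] (np.float64(286.0948275862069), np.float64(180.57758620689654)) [ 0.56327925 -0.22523374  0.134     ] (np.float64(272.8659520762148), np.float64(167.24525783267177))
[  5   7  13  10 122] (np.float64(371.3114754098361), np.float64(197.327868852459)) [ 0.5234575  -0.41789435  0.134     ] (np.float64(306.0469618151581), np.float64(138.10140544179023))
Ltop [ 0.69507863 -0.0902046   0.07      ]
Lbot [ 0.43008523 -0.085611    0.07      ]
Rtop [ 0.65597457 -0.28247398  0.07      ]
Rbot [ 0.39785115 -0.26542095  0.07      ]
[[-6.04776765e-04 -9.46797340e-01 -3.21829817e-01]
 [ 1.39701565e-03 -3.21830361e-01  9.46796317e-01]
 [-9.99998841e-01  1.22999122e-04  1.51732623e-03]]
```

View pics/c1.png

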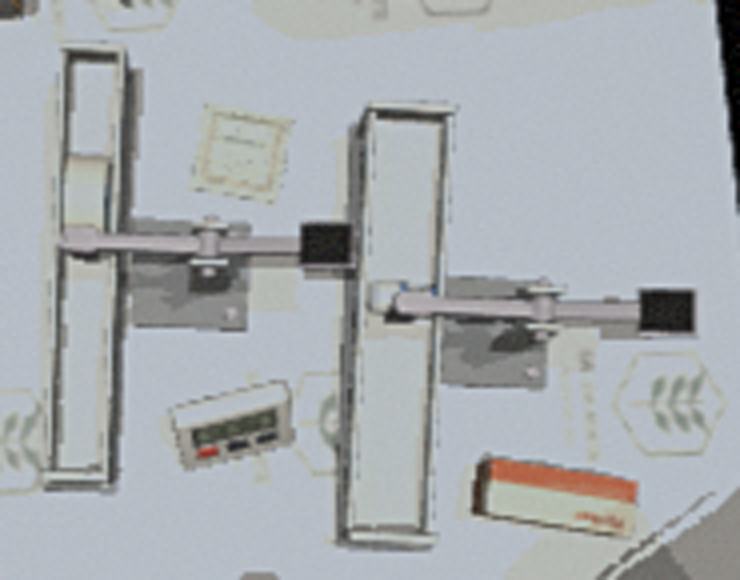

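View pics/c2.png

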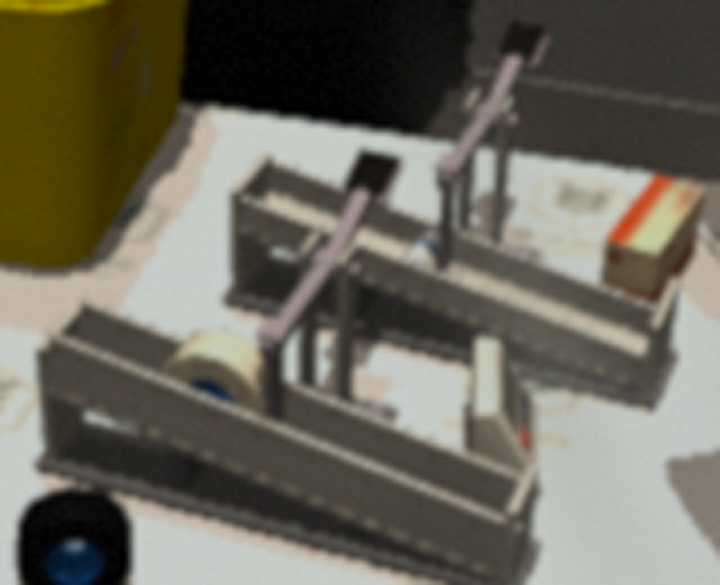

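The left chute is narrow with tall walls and holds the white roll with the blue core, at crop (88,190) in the top view. So the tape paddle is the left one. It measures (0.563, -0.225, 0.134), and the side view agrees: predicted (272.9,167.2), seen about (272.7,168). The vial lies in the right chute. I'll shut the fingers, turn the jaws along the chute, then travel.

```bash
python3 -m crank '{"dp":[[0,-0.038,0.023],[0,-0.038,0.023],[0,-0.038,0.023],[0,-0.038,0.023],[0,-0.038,0.023]],"roll":[0,0,0,0,0]}' 1
python3 -m crank '{"dp":[[0,-0.038,0.023],[0,-0.038,0.023],[0,-0.038,0.023],[0,-0.038,0.023],[0,-0.038,0.023]],"roll":[0,0,0,0,0]}'
python3 -m crank '{"dp":[[0,0,0],[0,0,0],[0,0,0],[0,0,0],[0,0,0]],"roll":[-8,-8,-8,-8,-8]}'
python3 -m crank '{"dp":[[0,0,0],[0,0,0],[0,0,0],[0,0,0],[0,0,0]],"roll":[-8,-8,-8,-7,0]}'
cat > m.py <<'E'
from h import *
s=arm.get_state(); M=rot(s['tool_rot']); p=s['tcp_pos']
tip=p+M[:,0]*arm.finger_overhang
print(s['t'],'tip',tip.round(4),'gap',s['finger_gap'],'F',s['force'].round(2)); print(M.round(3)); print('to go (tool)',(M.T@(np.array([.563,-.225,.15])-tip)).round(4))
E
python3 m.py
```

```text
t: 0.6
tcp_pos: [0.36, -0.4664, 0.2407]
tool_rot: [0.415, -0.57, 0.414, 0.576]
force: [1.4, 0.2, 1.6]
finger_gap: 0.0534
t: 1.1
tcp_pos: [0.5082, -0.2891, 0.2399]
tool_rot: [0.415, -0.57, 0.414, 0.576]
force: [0.6, -1.1, 0.5]
finger_gap: 0.0133
t: 1.6
tcp_pos: [0.5118, -0.2822, 0.2375]
tool_rot: [0.185, -0.679, 0.181, 0.687]
force: [-0.0, 0.1, -0.2]
finger_gap: 0.0005
t: 2.1
tcp_pos: [0.5106, -0.2814, 0.2353]
tool_rot: [-0.011, -0.702, -0.019, 0.712]
force: [-0.5, -0.3, -0.3]
finger_gap: 0.0003
2.1 tip [ 0.5104 -0.2812  0.2163] gap 0.00027472935097729956 F [-0.51 -0.27 -0.27]
[[-0.014  0.043 -0.999]
 [ 0.01  -0.999 -0.043]
 [-1.    -0.011  0.014]]
to go (tool) [ 0.0662 -0.0532 -0.0559]
```

```bash
python3 -m crank '{"dp":[[0,-0.027,-0.028],[0,-0.025,-0.027],[0.02,0,0],[0,0,0]],"roll":[0,0,0,0]}'; python3 m.py
python3 - <<'E'
from h import *
w=snap('wrist','w1'); s=snap('side','s2'); t=snap('top','t2')
c=lambda i,a,b,e,f:cv2.resize(i['image'][a:b,e:f],(400,300),interpolation=cv2.INTER_CUBIC)
cv2.imwrite('pics/v2.png',np.vstack([np.hstack([cv2.resize(w['image'],(400,300)),c(s,100,220,210,370)]),np.hstack([c(t,120,240,210,370),c(s,40,280,130,450)])]))
E
```

```text
t: 2.5
tcp_pos: [0.5641, -0.2255, 0.2141]
tool_rot: [-0.005, -0.702, -0.013, 0.712]
force: [-0.1, 0.6, -1.0]
finger_gap: 0.0005
2.5 tip [ 0.5638 -0.2253  0.1951] gap 0.00046497808434049586 F [-0.11  0.64 -1.01]
[[-0.015  0.026 -1.   ]
 [ 0.011 -1.    -0.026]
 [-1.    -0.011  0.015]]
to go (tool) [0.0451 0.0002 0.0001]
```

View pics/v2.png

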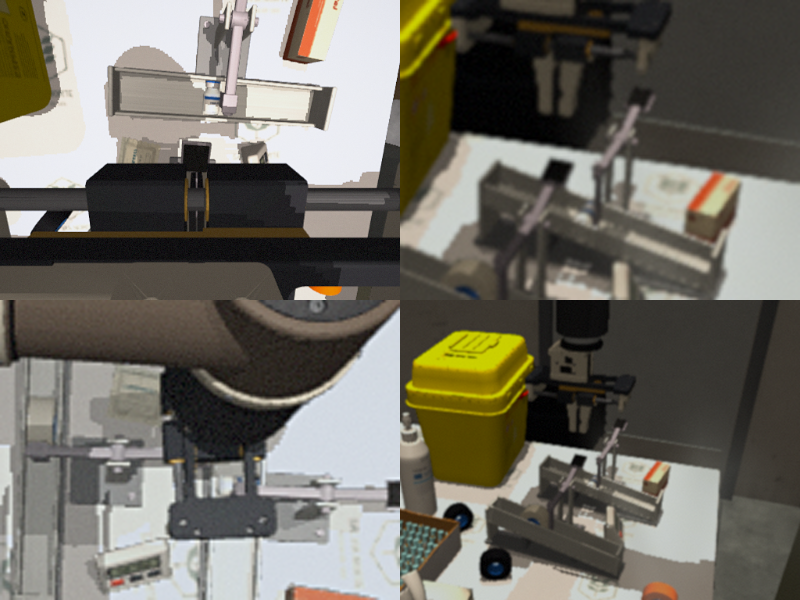

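The tips are right above the tape paddle: in the wrist view the paddle at (196,155) is in line with the fingers, and the side view agrees. I'll descend to just above it, then press in steps while watching the force.

```bash
python3 -m crank '{"dp":[[0.025,0,0],[0.02,0,0],[0.015,0,0],[0,0,0]],"roll":[0,0,0,0]}'; python3 -m crank '{"dp":[[0.012,0,0],[0.012,0,0],[0.01,0,0],[0,0,0]],"roll":[0,0,0,0]}'; python3 m.py
```

```text
t: 3.05
tcp_pos: [0.5658, -0.2293, 0.1613]
tool_rot: [-0.005, -0.706, -0.01, 0.708]
force: [-0.4, -0.6, -0.5]
finger_gap: 0.0004
t: 3.45
tcp_pos: [0.5676, -0.2315, 0.1297]
tool_rot: [0.005, 0.709, 0.008, -0.706]
force: [-0.0, 0.8, 1.2]
finger_gap: 0.0005
3.45 tip [ 0.5677 -0.2315  0.1107] gap 0.0005494115427806328 F [-0.04  0.84  1.19]
[[ 0.004  0.019 -1.   ]
 [ 0.004 -1.    -0.019]
 [-1.    -0.004 -0.004]]
to go (tool) [-0.0393 -0.0067  0.0044]
```

```bash
python3 -m crank '{"dp":[[0.008,-0.003,0.002],[0.007,-0.003,0.002],[0.004,-0.001,0.001],[0,0,0]],"roll":[0,0,0,0]}'; python3 m.py
python3 - <<'E'
from h import *
s=snap('side','s3'); t=snap('top','t3')
c=lambda i,a,b,e,f:cv2.resize(i['image'][a:b,e:f],(400,300),interpolation=cv2.INTER_CUBIC)
cv2.imwrite('pics/v3.png',np.hstack([c(s,140,260,190,350),c(t,120,240,210,370)]))
E
```

```text
t: 3.85
tcp_pos: [0.5665, -0.2261, 0.1131]
tool_rot: [0.007, 0.712, 0.007, -0.703]
force: [-0.5, -3.3, 4.7]
finger_gap: 0.0007
3.85 tip [ 0.5668 -0.2261  0.0941] gap 0.0006590591061774117 F [-0.51 -3.34  4.67]
[[ 0.013  0.02  -1.   ]
 [ 0.    -1.    -0.02 ]
 [-1.    -0.    -0.013]]
to go (tool) [-0.056  -0.0012  0.003 ]
```

View pics/v3.png

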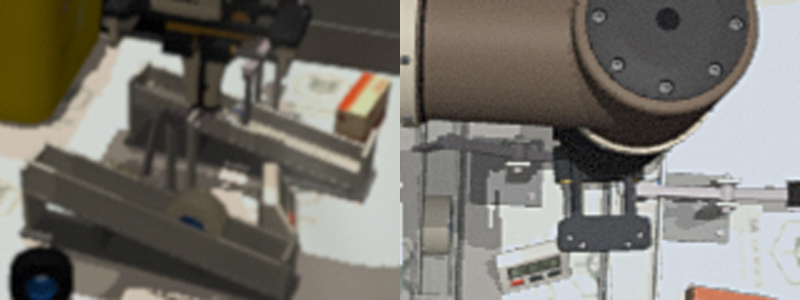

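The gate is up and the roll is already on its way, at crop (200,225) in the side view. I'll press the last few mm to the lever stop and hold.

```bash
python3 -m crank '{"dp":[[0.004,0,0.001],[0.003,0,0],[0,0,0]],"roll":[0,0,0]}'; python3 m.py; python3 -m crank '{"dp":[[0.001,0,0],[0.001,0,0],[0.001,0,0],[0,0,0],[0,0,0]],"roll":[0,0,0,0,0]}'; python3 m.py
```

```text
t: 4.25
tcp_pos: [0.5666, -0.2256, 0.1108]
tool_rot: [0.008, 0.713, 0.008, -0.701]
force: [-2.2, -2.9, 6.1]
finger_gap: 0.0002
4.25 tip [ 0.5669 -0.2256  0.0918] gap 0.0001847028401166512 F [-2.2  -2.91  6.08]
[[ 0.016  0.022 -1.   ]
 [ 0.    -1.    -0.022]
 [-1.     0.    -0.016]]
to go (tool) [-0.0582 -0.0007  0.003 ]
t: 4.75
tcp_pos: [0.5664, -0.2257, 0.1117]
tool_rot: [0.008, 0.713, 0.008, -0.701]
force: [0.7, -4.0, 4.6]
finger_gap: 0.0003
4.75 tip [ 0.5667 -0.2257  0.0927] gap 0.00027831307842168015 F [ 0.7  -4.03  4.61]
[[ 0.017  0.022 -1.   ]
 [-0.    -1.    -0.022]
 [-1.     0.001 -0.017]]
to go (tool) [-0.0574 -0.0008  0.0027]
```

```bash
python3 -m crank '{"dp":[[0.006,0,0],[0.006,0,0],[0.004,0,0]],"roll":[0,0,0]}'; python3 m.py; python3 -m crank '{"dp":[[0.004,0,0],[0.004,0,0],[0.004,0,0],[0.004,0,0],[0.004,0,0]],"roll":[0,0,0,0,0]}'; python3 m.py|head -1
python3 - <<'E'
from h import *
s=snap('side','s4'); t=snap('top','t4')
c=lambda i,a,b,e,f:cv2.resize(i['image'][a:b,e:f],(400,300),interpolation=cv2.INTER_CUBIC)
cv2.imwrite('pics/v4.png',np.hstack([c(s,140,260,190,350),c(t,140,260,210,370)]))
E
```

```text
t: 5.05
tcp_pos: [0.567, -0.2256, 0.1091]
tool_rot: [0.011, 0.714, 0.008, -0.7]
force: [-15.1, 4.5, 36.9]
finger_gap: 0.0004
5.05 tip [ 0.5674 -0.2257  0.0901] gap 0.0004461212466215903 F [-15.07   4.5   36.95]
[[ 0.021  0.027 -0.999]
 [-0.003 -1.    -0.027]
 [-1.     0.004 -0.021]]
to go (tool) [-0.06   -0.0006  0.0031]
t: 5.55
tcp_pos: [0.5668, -0.2256, 0.1092]
tool_rot: [0.015, 0.717, 0.009, -0.697]
force: [-11.2, 4.5, 35.3]
finger_gap: 0.0002
5.55 tip [ 0.5674 -0.2257  0.0902] gap 0.00022530653766430884 F [-11.24   4.52  35.27]
```

View pics/v4.png

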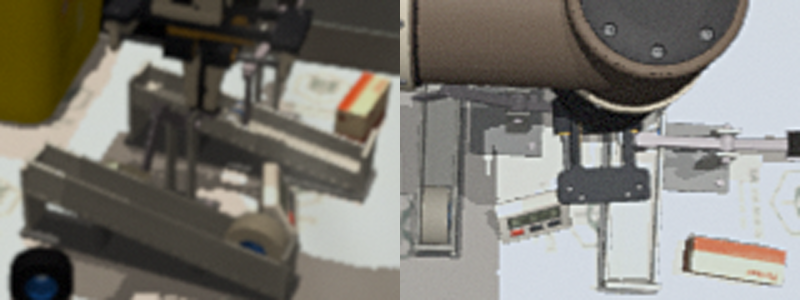

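The lever is hard on its stop, with the force jumping to about 36 N, and the roll rests at the end stop, (437,215) in the top crop. I'll let go straight up.

```bash
python3 -m crank '{"dp":[[-0.006,0,0],[-0.012,0,0],[-0.014,0,0],[-0.014,0,0],[-0.014,0,0]],"roll":[0,0,0,0,0]}'; python3 m.py; python3 -m crank '{"dp":[[-0.02,0,0],[-0.02,0,0],[-0.02,0,0],[-0.02,0,0],[0,0,0]],"roll":[0,0,0,0,0]}'; python3 m.py
python3 -m crank '{"dp":[[0,0.045,0.03],[0,0.045,0.03],[0,0.045,0.03],[0,0.045,0.03],[0,0.03,0.02]],"roll":[0,0,0,0,0]}'; python3 -m crank '{"dp":[[0,0.045,0.03],[0,0.045,0.03],[0,0,0],[0,0,0]],"roll":[0,0,0,0]}'
python3 - <<'E'
from h import *
s=snap('side','s5'); t=snap('top','t5')
c=lambda i,a,b,e,f:cv2.resize(i['image'][a:b,e:f],(400,300),interpolation=cv2.INTER_CUBIC)
cv2.imwrite('pics/v5.png',np.hstack([c(s,130,250,190,350),c(t,125,260,205,385)]))
print(arm.get_state()['force'],onz(t,286.1,180.6,.134))
g=cv2.cvtColor(t['image'],cv2.COLOR_BGR2GRAY)
for (x0,x1,y0,y1) in((276,298,170,194),(360,384,186,210)):
    n,l,st,cc=cv2.connectedComponentsWithStats((g[y0:y1,x0:x1]<60).astype(np.uint8)); print([(st[k,4],cc[k]+[x0,y0]) for k in range(1,n) if st[k,4]>15])
E
```

```text
t: 6.15
tcp_pos: [0.5631, -0.2232, 0.1714]
tool_rot: [0.013, 0.716, 0.01, -0.698]
force: [0.3, -0.1, -0.1]
finger_gap: 0.0004
6.15 tip [ 0.5636 -0.2232  0.1524] gap 0.0004362417586465608 F [ 0.27 -0.14 -0.09]
[[ 0.025  0.033 -0.999]
 [-0.004 -0.999 -0.033]
 [-1.     0.005 -0.025]]
to go (tool) [0.0024 0.0017 0.0007]
t: 6.65
tcp_pos: [0.5579, -0.2191, 0.2527]
tool_rot: [0.01, 0.713, 0.012, -0.701]
force: [-0.3, 1.0, -0.2]
finger_gap: 0.0004
6.65 tip [ 0.5583 -0.2191  0.2337] gap 0.0003808322870791959 F [-0.35  0.99 -0.24]
[[ 0.017  0.032 -0.999]
 [ 0.003 -0.999 -0.032]
 [-1.    -0.003 -0.017]]
to go (tool) [ 0.0837  0.0063 -0.0031]
t: 7.15
tcp_pos: [0.4289, -0.421, 0.2446]
tool_rot: [0.01, 0.711, 0.019, -0.703]
force: [0.3, -1.1, 0.3]
finger_gap: 0.0004
t: 7.55
tcp_pos: [0.3712, -0.5074, 0.2372]
tool_rot: [0.004, 0.709, 0.02, -0.705]
force: [-0.5, 0.8, 0.4]
finger_gap: 0.0005
[-0.05126303  0.10739466  0.00484947] [ 0.56322745 -0.22524439  0.134     ]
[(np.int32(106), array([285.98113208, 180.73584906]))]
[(np.int32(130), array([371. , 197.5]))]
```

View pics/v5.png

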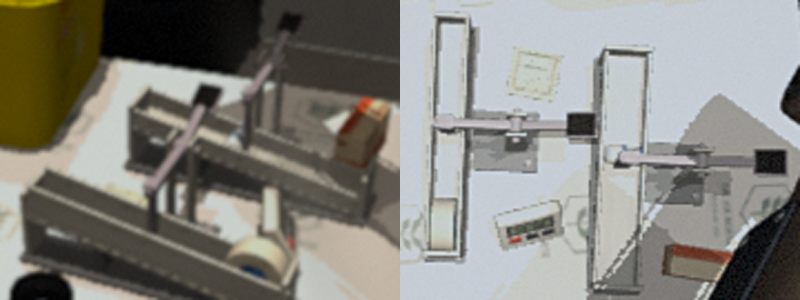

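The roll is at the end stop, crop (443,223), and the tape gate is down behind it. Both paddles are back at their starting pixels, the vial is still at its gate, crop (613,153), and the bystanders haven't moved. I'm handing in.

```bash
python3 -c "
from rig import arm
print(arm.close_job())"
```

```text
the job is handed in; nothing more can be done
None
```

The job is handed in: the tape roll is at its end stop and the tape gate has dropped shut behind it. I pressed the tape dispenser's paddle (the left one) with closed fingertips until the lever hit its stop. I held it there until the pictures showed the roll at the end stop, then let go straight up and moved the arm away.

**Last checks:**
- **Levers:** both paddles are back within about 0.3 px of where they started, so both gates are shut.
- **Vial and bystanders:** in the last close-up views the vial is still at its gate, and the timer, carton and gauze pack look unmoved. I did not check the marker after the first pictures.
- **Arm:** there was no contact force on the tool at the end, and the job took about 8 s.

**Disagreements:**
- **Press force:** holding the lever on its stop read up to about 37 N vertically (about 40 N in all) at the fingertips. That is far more than the 4.5 N spring, though well under the 120 N wrist limit.
- **Drift:** the tool drifted up to about 6 mm sideways on the way down. I corrected this during the press, so the fingertips slid slightly on the rubber.

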